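# Load the take-up spool and hold the tension arm open

### The arm

A 6-joint arm with a two-finger parallel gripper is mounted at the origin on the work surface. World frame = base frame: x ahead of the robot, y to its left, z up, the work surface at z = 0. Lengths are in mm, angles in rad, forces in N, time in s.
With the tool pointing down it reaches from about 275 to 1000 mm from the base axis. Payload 8.4 kg.
Tool frame: the origin (TCP) lies at the very end of the fingers, on their centre line; the grasp point (between the pads) lies 19 mm behind it (ctrl.pinch_z is the distance from the TCP to the grasp point, in mm); z points along the fingers, x is the direction in which the jaws open and shut, and the axes are right-handed (so a half turn about z gives the same grasp; the last joint's range is limited). The gripper opens to 85 mm and grips with 20 to 120 N. Pads are 22 mm wide; open, the fingers measure 114 mm over their backs; the gripper's body (76 mm by 85 mm) begins 54 mm behind the grasp point. The pads swing forward as they close: fully open they stand 13 mm farther back than shut.
Start: joints at [-1.177, 0.353, 1.633, -0, 1.155, -0.002], TCP at [240.965, -576.683, 231.281] pointing down, gripper open.
Joint ranges: [-2.63, 2.63], [-0.92, 2.1], [0.06, 2.66], [-1.3, 4.44], [0, 2.69], [-3.02, 3.02]. Speed limits (rad/s): [2.22, 2.22, 2.79, 3.14, 3.14, 3.14].

### API

Orientations are given as a unit quaternion [x, y, z, w].
In Python, from rig import ctrl gives the robot as it stands.
- The arm moves only by the tool play_rows, never from a script. Its argument "increments" is a list of rows, each a list of 7 numbers: the shift along the tool's x, y, z as a fraction of full scale, then the turn, a rotation vector about the tool's x, y, z as a fraction of full scale, then the gripper command: -1 is shut, 1 is fully open, values between are in proportion. In form: [[x, y, z, ax, ay, az, grip], ...]. A call has 1 to 20 rows; each row is the pose to reach, as a shift and turn from the pose commanded when the call began, along the tool's axes at that moment; what a row does not reach only later rows make up. Full scale, the value 1, is 250 mm for a shift and 90 degrees for a turn. A row lasts 1/10 s, in which the tool goes at most 50 mm and 8.59 degrees, less where a joint would pass 70% of its speed; a pose out of reach is approached as far as the arm can. A call with a number of a shift or a turn outside -1 to 1 is refused whole. A call with a gripper value outside its range is refused whole. The fingers move at their own pace and stop on an object; "newtons" is the grip in N (left out, the last holds). Time passes only in rows, so rows that repeat a pose let the fingers close. It gives the time, the measured TCP pose, the force and the opening at its end, in the units of the state.
- ctrl.state(): the state, without advancing time (a new reading comes with each control period).
- ctrl.get_image(name): name is "scene" or "top"; returns the picture (420x560x3 uint8, red, green, blue); there is no depth.
- ctrl.get_calibration(name): a dict with "fovy" (degrees; the focal length in pixels is half the picture's height over the tangent of half this angle, whatever the lens; pixels are square), "cx", "cy" (the principal point, pixels), "pose" (4x4, takes a point from camera to world coordinates). Camera axes: x right, y down, z forward; pixel columns grow to the right and rows downward; lengths in mm; the calibration is good to about 2 mm. A picture is of the moment at which its call begins. get_calibration takes no time and is no camera call.
- ctrl.sign_off(): hands the job in, once; it reports no verdict.
The state is a dict: "t": time; "joint_positions": joint angles; "joint_velocities": joint speeds; "tau": joint torques, N m; "tool_pos": TCP position; "tool_rot": TCP orientation; "contact_force": force on the tool from outside, world axes, zero at the start; "moment": the same for the moment, N m; "width": finger opening in mm.
Only numpy, scipy, OpenCV 4.12 (cv2) and the standard library are available. Lean on these libraries where they do the work, as an engineer would, in place of code of your own. Each camera call takes 0.05 s, during which the arm holds its last target.

### The job

Put the empty collared spool onto the upright spindle of the tape take-up fixture, lowering it fully down onto its seat rather than dropping it, and let go of it. Then swing the sprung tension arm by its upright roller, counter-clockwise seen from above, right to its stop and finish while still holding it there with the gripper, so that a colleague can thread the tape. Leave the flat reel and the jar where they stand.

Things in the scene. Friction and masses are not known exactly. Their poses are not given: they have to be found in the camera images.
- spool: Empty grey plastic spool, upright, loose, about 90 g, 70 mm tall. Two flanges 60 mm in diameter, one from 0 to 4 mm up, one from 40 to 44 mm; above it a round collar 30 mm in diameter rises from 44 to 70 mm (the place to grip it, from above). Through bore 18 mm. Origin: centre of its underside; z is the bore's axis, upward.
- seat (a point): Centre of the top face of the round aluminium shoulder (40 mm in diameter) at the foot of the fixture's spindle, 16 mm above the work surface: the spool's origin lies here when it is fully home. The steel spindle, 14 mm in diameter with a tapered tip, rises 56 mm above this point along z. Axes are the fixture's.
- fixture: Tape take-up fixture, fixed to the bench: dark steel base plate 120 (x) by 260 (y) by 12 mm. In its own frame (origin: centre of the underside, z up) the spindle stands at y = +80 mm and a black round pivot body, 42 mm in diameter and 40 mm high over the bench, at y = -70 mm, both at x = 0. The flat aluminium tension arm is hinged on top of the pivot body.
- pivot (a point): Point on the tension arm's vertical hinge axis, at the height of the work surface.
- tension_arm (a joint): Arm angle in rad, growing counter-clockwise seen from above. 0: at rest, held there by the spring, arm pointing 2.44 rad counter-clockwise from the fixture's +x (roller on the spindle's side). 1.2: at its stop (arm at 3.64 rad, roller away from the spindle). The spring always pulls it back: at the roller it takes about 2 N to start it and 7 N to hold it at the stop.
- roller: Upright round steel guide roller at the free end of the tension arm, 12 mm in diameter and 56 mm tall, 100 mm from the hinge axis; it spins freely about its own upright axis. Origin: centre of its foot, 52 mm above the work surface; its top is 108 mm above the work surface. Below the origin is the arm: a 20 mm round foot and a bar 16 mm wide, 44 to 51 mm above the work surface.
- flat_reel: Bystander: flat grey plastic reel lying on the bench, 72 mm in diameter and 24 mm high, no collar, bore only 10 mm. Origin: centre of its underside.
- jar: Bystander: small closed white jar with a black cap, about 48 mm in diameter and 55 mm high. Origin: centre of its underside.

How it is judged:
By the outcome, as a careful person would: the job done as asked, in the order asked, and still so for the second after the job is handed in, while the arm keeps its last pose, push and grip.
It also fails if it takes over 58 s, if anything falls off the work surface, if the arm or the gripper's body presses on something with over 40 N, if the wrist force passes 120 N, or if a joint passes its speed limit or range.

## Working session

There is one attempt and no reset: what is moved stays moved. The work goes in short steps, Python scripts to look and compute and a tool call to move; the robot and the scene stay as the last step left them, time stands still between calls to the robot, and variables do not carry over. Pictures are saved under pics/ and viewed, and the job is handed in when it is done.

Besides the shell and the picture viewer there is one more tool, called after ">>>" by a JSON object that holds its "method" and its "body". play_rows: Moves the arm, as the interface text tells. Shift numbers are shares of 250 mm and turn numbers shares of 90 degrees, none past 1 either way. Its arguments: {"type":"object","properties":{"increments":{"type":"array"},"newtons":{"type":"number"}},"required":["increments"]}

```bash
mkdir -p pics; ls; python3 - <<'E'
from rig import ctrl
import cv2
s=ctrl.state(); print({k:s[k] for k in("t","tool_pos","tool_rot","width","contact_force")}, ctrl.pinch_z)
for n in("scene","top"):
    cv2.imwrite(f"pics/{n}0.png",cv2.cvtColor(ctrl.get_image(n),cv2.COLOR_RGB2BGR)); print(n,ctrl.get_calibration(n))
E
```

```text
pics
{'t': 0.0, 'tool_pos': array([ 240.7850017 , -576.2673545 ,  230.57713082]), 'tool_rot': array([ 8.32324394e-01, -5.54288426e-01, -5.47412072e-04, -3.80440642e-04]), 'width': 85.26657441176044, 'contact_force': array([ 0.23377801, -0.03612122,  0.81735531])} 18.700000000000003
scene {'fovy': 57.984801070340076, 'cx': 280.4156996249101, 'cy': 206.62558742091494, 'pose': array([[ 8.57136492e-01,  3.66686695e-01, -3.61742868e-01,
         8.74835622e+02],
       [ 5.14952929e-01, -5.93862835e-01,  6.18183155e-01,
        -6.39599040e+02],
       [ 1.18538928e-02, -7.16147890e-01, -6.97847895e-01,
         7.07293839e+02],
       [ 0.00000000e+00,  0.00000000e+00,  0.00000000e+00,
         1.00000000e+00]])}
top {'fovy': 49.01739114901032, 'cx': 275.18469307418053, 'cy': 211.48153499818724, 'pose': array([[-6.37234100e-03, -9.97282414e-01,  7.33974075e-02,
         4.95000282e+02],
       [-9.99963670e-01,  6.77060916e-03,  5.17865647e-03,
        -6.45547318e+01],
       [-5.66152818e-03, -7.33617408e-02, -9.97289327e-01,
         1.16171483e+03],
       [ 0.00000000e+00,  0.00000000e+00,  0.00000000e+00,
         1.00000000e+00]])}
```

View pics/scene0.png

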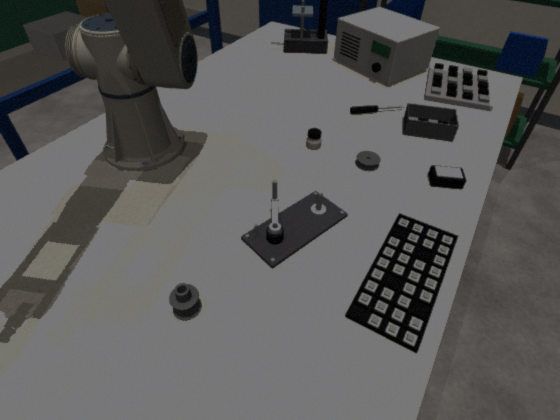

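View pics/top0.png

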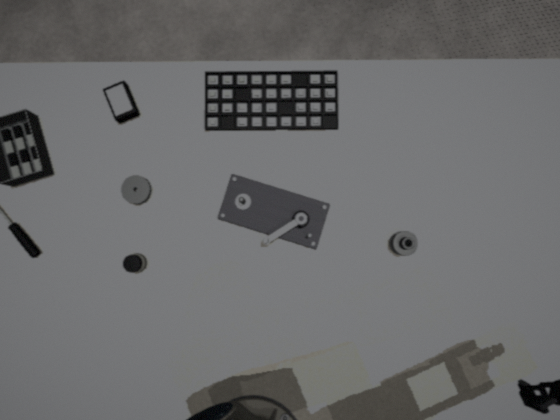

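The top view shows the spool at about (404,243), the spindle at (243,201), the pivot at (301,218), the roller at (265,243), the flat reel at (136,190) and the jar at (134,263). In the scene view the spool is at (184,298), the spindle at (319,203), the pivot at (275,232) and the roller at (275,190). Next I'll zoom in to measure.

```bash
python3 - <<'E'
import cv2,numpy as np
t=cv2.imread("pics/top0.png"); s=cv2.imread("pics/scene0.png")
def c(im,x,y,w,h,k): 
    return cv2.resize(cv2.convertScaleAbs(im[y:y+h,x:x+w],alpha=1.6),None,fx=k,fy=k,interpolation=cv2.INTER_CUBIC)
cv2.imwrite("pics/z1.png",np.hstack([c(t,210,165,130,90,4),c(t,380,210,50,90,4)[:, :200]]))
cv2.imwrite("pics/z2.png",np.hstack([c(s,235,170,120,100,5)]))
cv2.imwrite("pics/z3.png",np.hstack([c(s,155,270,60,60,8)]))
E
```

```text
(no output)
```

View pics/z1.png

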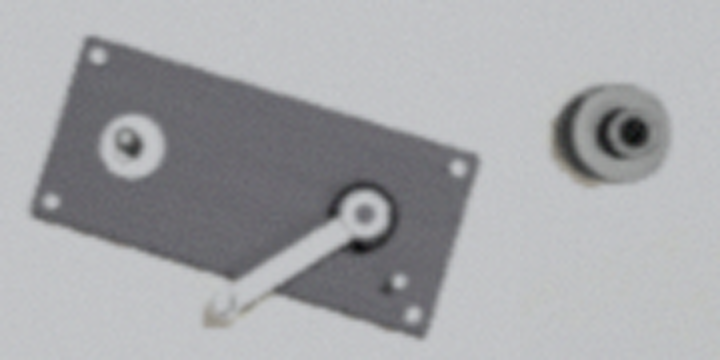

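View pics/z2.png

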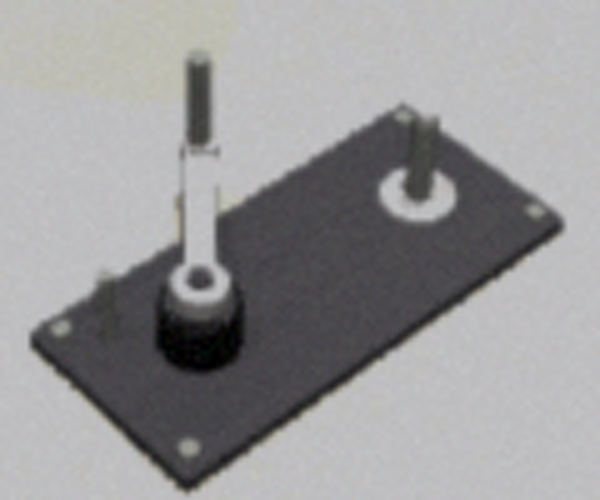

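View pics/z3.png

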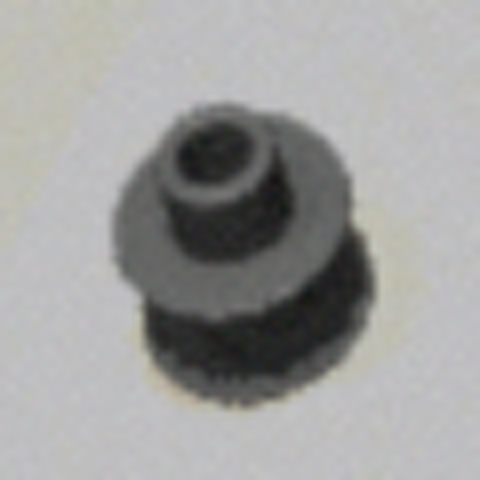

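```bash
cat > h.py <<'E'
import cv2,numpy as np
from rig import ctrl
def ray(n,u,v,z):
    c=ctrl.get_calibration(n); f=210/np.tan(np.radians(c["fovy"])/2); P=c["pose"]
    d=P[:3,:3]@np.array([(u-c["cx"])/f,(v-c["cy"])/f,1]); o=P[:3,3]
    return (o+d*(z-o[2])/d[2])
def proj(n,p):
    c=ctrl.get_calibration(n); f=210/np.tan(np.radians(c["fovy"])/2); P=c["pose"]
    q=P[:3,:3].T@(np.asarray(p,float)-P[:3,3]); return np.array([c["cx"]+f*q[0]/q[2],c["cy"]+f*q[1]/q[2]])
def blobs(im,x,y,w,h,lo,hi,amin=3):
    k=4;g=cv2.resize(cv2.cvtColor(im,cv2.COLOR_BGR2GRAY)[y:y+h,x:x+w],None,fx=k,fy=k,interpolation=cv2.INTER_CUBIC)
    m=cv2.inRange(g,lo,hi); out=[]
    for c in cv2.findContours(m,cv2.RETR_LIST,cv2.CHAIN_APPROX_NONE)[0]:
        a=cv2.contourArea(c)/k/k
        if a<amin: continue
        e=cv2.fitEllipse(cv2.convexHull(c)) if len(cv2.convexHull(c))>=5 else ((0,0),(0,0),0)
        out.append((round(a,1),((np.array(e[0])+.5)/k-.5+[x,y]).round(2),(np.array(e[1])/k).round(1)))
    return out
E
python3 - <<'E'
from h import *
t=cv2.imread("pics/top0.png"); s=cv2.imread("pics/scene0.png")
g=cv2.cvtColor(t,cv2.COLOR_BGR2GRAY);gs=cv2.cvtColor(s,cv2.COLOR_BGR2GRAY)
print("levels",g[201,236],g[215,260],g[180,300],g[235,395],gs[225,300],gs[209,319],gs[298,150])
for nm,im,b,lo,hi in [("top seat",t,(229,186,30,32),100,255),("top pivot/arm",t,(285,205,35,28),100,255),("top screws",t,(219,172,110,76),95,255),
  ("top plate",t,(212,168,125,86),30,92),("top spool flange",t,(380,222,50,42),0,108),("top spool bore",t,(393,232,22,22),0,45),
  ("sc seat",s,(308,200,22,18),100,255),("sc pivot",s,(265,220,20,14),110,255),("sc screws",s,(240,188,112,76),95,255),("sc bore",s,(174,283,22,20),0,48),("sc spool",s,(160,275,50,50),0,85)]:
    print(nm,*blobs(im,*b,lo,hi),sep="\n   ")
E
```

```text
levels 118 65 122 60 45 49 116
top seat
   (47.6, array([241.83, 200.36]), array([7.2, 9. ]))
   (184.7, array([242.59, 201.14]), array([15.4, 15.7]))
top pivot/arm
   (22.0, array([300.72, 218.11]), array([5.5, 5.5]))
   (169.9, array([294.89, 222.69]), array([13.4, 26.7]))
top screws
   (5.8, array([262.53, 244.51]), array([2.6, 3.6]))
   (9.6, array([312.84, 243.24]), array([3.4, 3.9]))
   (6.1, array([309.45, 234.87]), array([2.9, 3. ]))
   (18.8, array([300.72, 218.1 ]), array([5. , 5.1]))
   (8.1, array([222.38, 214.89]), array([3.1, 3.5]))
   (1511.7, array([262.74, 232.77]), array([66.6, 97.1]))
   (227.9, array([339.14, 155.73]), array([  8.1, 106.5]))
   (10.2, array([324.09, 206.56]), array([3.6, 3.9]))
   (43.6, array([241.86, 200.39]), array([6.9, 8.6]))
   (193.9, array([242.58, 201.11]), array([15.8, 16.1]))
   (9.4, array([234.  , 178.53]), array([3.5, 3.8]))
   (1835.1, array([247.61, 190.07]), array([ 40. , 255.3]))
top plate
   (12.9, array([312.84, 243.23]), array([4. , 4.6]))
   (8.9, array([309.47, 234.86]), array([3.5, 3.6]))
   (11.0, array([299.71, 226.25]), 
[... 554 characters left out ...]
4, array([393.42, 249.56]), array([2.6, 6.6]))
   (33.8, array([407.99, 242.7 ]), array([6.6, 6.9]))
   (24.6, array([403.59, 242.89]), array([ 9.3, 11. ]))
sc seat
   (68.2, array([318.07, 208.41]), array([10.1, 14.6]))
sc pivot
   (34.5, array([274.56, 225.27]), array([6.5, 7.4]))
   (72.3, array([274.61, 224.49]), array([10.6, 11.1]))
sc screws
   (26.4, array([274.55, 225.31]), array([5.6, 6.3]))
   (73.8, array([318.06, 208.44]), array([10.2, 14.9]))
   (4580.4, array([239.62, 187.62]), array([0., 0.]))
sc bore
   (126.2, array([183.14, 294.52]), array([16.5, 17.6]))
   (58.8, array([181.29, 288.84]), array([ 7.6, 10.3]))
sc spool
   (914.1, array([184.98, 301.58]), array([32.4, 37.8]))
```

```bash
python3 - <<'E'
from h import *
sc=[ray("top",*p,12.5) for p in [(312.84,243.24),(324.09,206.56),(234,178.53),(222.38,214.9)]]
C=np.mean(sc,0)[:2]; yd=(sc[2]+sc[3]-sc[0]-sc[1])[:2]; yd/=np.linalg.norm(yd); xd=np.array([yd[1],-yd[0]])
print("centre",C,"yaw",np.arctan2(xd[1],xd[0]),"pred seat",C+80*yd,"pivot",C-70*yd)
print("fixture y",np.arctan2(yd[1],yd[0]))
print("seat top",ray("top",242.59,201.13,16),"scene",ray("scene",318.07,208.4,16))
print("pivot top",ray("top",300.73,218.1,52),"scene",ray("scene",274.55,225.3,52))
print("bore top z70",ray("top",407.99,242.7,70),"scene",ray("scene",181.29,288.84,70))
piv=C-70*yd; yaw=np.arctan2(xd[1],xd[0])
for a in (0,1.2): 
  th=yaw+2.44+a; r=piv+100*np.array([np.cos(th),np.sin(th)]); print("roller",a,r,"px",proj("top",[*r,108]),proj("scene",[*r,108]))
s=ctrl.state(); from scipy.spatial.transform import Rotation as R
print(R.from_quat(s["tool_rot"]).as_matrix().round(3))
g=cv2.cvtColor(cv2.imread("pics/scene0.png"),cv2.COLOR_BGR2GRAY); print(g[205:212,310:328])
print(cv2.cvtColor(cv2.imread("pics/top0.png"),cv2.COLOR_BGR2GRAY)[232:256,388:422])
E
```

```text
centre [581.53304309 -53.67625284] yaw -0.3101422866916793 pred seat [605.94857411  22.50695952] pivot [ 560.16945345 -120.33656365]
fixture y 1.2606540401032174
seat top [605.81474776  22.69077287  16.        ] scene [603.40226984  18.65700042  16.        ]
pivot top [ 560.24409511 -120.3160303    52.        ] scene [ 555.87446503 -120.46446635   52.        ]
bore top z70 [ 499.31659833 -371.95503126   70.        ] scene [ 497.96310557 -375.65418844   70.        ]
roller 0 [507.13038155 -35.56123202] px [265.06759999 240.12030847] [275.8144406  180.24507535]
roller 1.2 [ 461.93641185 -139.05205294] px [310.63968748 259.72647463] [235.79690554 198.20890718]
[[ 0.386 -0.923 -0.   ]
 [-0.923 -0.386  0.001]
 [-0.001 -0.    -1.   ]]
[[ 48  56  86 111 117 107  59  43  46  42  45  71 110 102  71  54  48  43]
 [ 57  86 111 118 113  84  51  43  44  42  48  69 112 113 103  78  49  45]
 [ 62 109 118 120 113  80  44  40  43  43  48  80 112 115 112  99  53  47]
 [ 65 112 121 120 118 104  54  43  45  45  54  94 116 117 115 108  62  47]
 [ 62 101 118 120 117 104  77  52  49  49  63  98 116 118 117
[... 2849 characters left out ...]
 107  97  85  68  49  39  43  59  79  92  97  98  98  97  96  96  99
   98  97  97  96  96  93  92  90  95 107 117 122 121 121 120 120]
 [121 115 103  97  84  66  51  43  47  60  77  92  97  97  97  98  96  97
   97  96  97  96  95  92  92  95 107 116 121 121 121 121 121 121]
 [122 119 117 112  99  85  75  61  51  49  58  73  86  92  96  95  97  95
   96  94  95  94  95  94 101 107 114 119 121 121 122 120 122 122]
 [122 121 119 120 111 100  91  81  72  66  64  64  70  81  89  91  94  92
   95  95  95  97  99 104 115 117 120 120 122 121 121 120 120 122]
 [122 122 121 121 118 110 101  95  90  88  86  87  86  85  88  89  91  94
   99 101 102 108 116 118 120 121 121 121 121 120 122 122 121 122]]
```

```bash
cat >> h.py <<'E'
from scipy.spatial.transform import Rotation as R
def plan(x,y,z,psi=None):
    s=ctrl.state(); M=R.from_quat(s["tool_rot"]); p=s["tool_pos"]; X=M.as_matrix()[:,0]; now=np.arctan2(X[1],X[0])
    psi=now if psi is None else psi
    T=R.from_matrix(np.array([[np.cos(psi),np.sin(psi),0],[np.sin(psi),-np.cos(psi),0],[0,0,-1]]).astype(float))
    d=M.inv().apply(np.array([x,y,z])-p)/250; r=(M.inv()*T).as_rotvec()/(np.pi/2)
    print("t",round(s["t"],2),"pos",p.round(1),"psi",now.round(3),"w",round(s["width"],1),"F",s["contact_force"].round(1),"| rows",d.round(4),r.round(4))
E
python3 - <<'E'
from h import *
plan(499.5,-372.5,120,-1.176); plan(370,-475,150,-1.176)
E
```

```text
t 0.1 pos [ 240.8 -576.3  230.7] psi -1.175 w 85.4 F [ 0.5  0.3 -0.2] | rows [-0.3527 -1.2691  0.4431] [-0.      0.0008  0.0006]
t 0.1 pos [ 240.8 -576.3  230.7] psi -1.175 w 85.4 F [ 0.5  0.3 -0.2] | rows [-0.1742 -0.633   0.3229] [-0.      0.0008  0.0006]
```

>>> {"method": "play_rows", "body": {"increments": [[-0.02,-0.08,0.04,0,0,0,1],[-0.07,-0.25,0.13,0,0,0,1],[-0.12,-0.44,0.22,0,0,0,1],[-0.175,-0.63,0.29,0,0,0,1],[-0.23,-0.82,0.33,0,0,0,0.4],[-0.26,-0.94,0.36,0,0,0,0.4],[-0.275,-1,0.38,0,0,0,0.4],[-0.275,-1,0.38,0,0,0,0.4]]}}

```text
t: 0.9
tool_pos: [446.0, -415.3, 135.3]
tool_rot: [0.833, -0.553, -0.001, -0.0]
contact_force: [0.3, -1.0, 0.5]
width: 60.0
```

```bash
python3 - <<'E'
from h import *
plan(499.5,-372.5,110,-1.176);plan(499.5,-372.5,48,-1.176)
E
```

```text
t 0.9 pos [ 446.  -415.3  135.3] psi -1.172 w 60.0 F [ 0.3 -1.   0.5] | rows [-0.0748 -0.2636  0.101 ] [0.0004 0.001  0.0024]
t 0.9 pos [ 446.  -415.3  135.3] psi -1.172 w 60.0 F [ 0.3 -1.   0.5] | rows [-0.0744 -0.2637  0.349 ] [0.0004 0.001  0.0024]
```

>>> {"method": "play_rows", "body": {"increments": [[-0.025,-0.09,0.04,0,0,0,0.4],[-0.05,-0.2,0.08,0,0,0,0.4],[-0.075,-0.264,0.1,0,0,0,0.4],[-0.075,-0.264,0.1,0,0,0,0.4],[-0.075,-0.264,0.1,0,0,0,0.4],[-0.075,-0.264,0.14,0,0,0,0.4],[-0.075,-0.264,0.19,0,0,0,0.4],[-0.075,-0.264,0.24,0,0,0,0.4],[-0.075,-0.264,0.28,0,0,0,0.4],[-0.075,-0.264,0.28,0,0,0,0.4]]}}

```text
t: 1.9
tool_pos: [497.5, -373.4, 64.0]
tool_rot: [0.832, -0.554, -0.002, -0.0]
contact_force: [-0.5, -0.7, -0.3]
width: 59.7
```

```bash
python3 - <<'E'
from h import *
s=ctrl.get_image("scene")[:,:,::-1]
plan(499.5,-372.5,48,-1.176)
cv2.imwrite("pics/a1.png",cv2.resize(cv2.convertScaleAbs(s[210:330,110:260],alpha=1.6),None,fx=5,fy=5,interpolation=cv2.INTER_CUBIC))
E
```

```text
t 1.95 pos [ 498.1 -373.7   65. ] psi -1.175 w 60.0 F [-0.5  0.5 -0.4] | rows [-0.0022 -0.0072  0.0682] [0.0007 0.0012 0.0006]
```

View pics/a1.png

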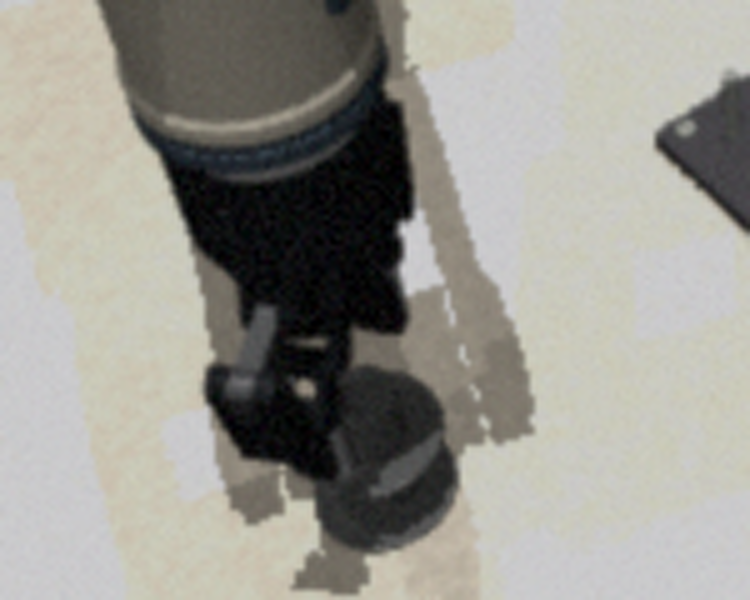

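The near finger, at about (265,410) in this crop, stands beside the collar, with the spool flange at (390,440) and nothing disturbed. I'll descend and do a light centring grip.

>>> {"method": "play_rows", "body": {"increments": [[-0.002,-0.007,0.04,0,0,0,0.4],[-0.002,-0.007,0.066,0,0,0,0.4],[-0.002,-0.007,0.066,0,0,0,0.1],[-0.002,-0.007,0.066,0,0,0,-0.1],[-0.002,-0.007,0.066,0,0,0,-0.2],[-0.002,-0.007,0.066,0,0,0,-0.3],[-0.002,-0.007,0.066,0,0,0,-0.4],[-0.002,-0.007,0.066,0,0,0,-0.4],[-0.002,-0.007,0.066,0,0,0,-0.4]], "newtons": 20}}

```text
t: 2.85
tool_pos: [500.3, -373.0, 50.2]
tool_rot: [0.832, -0.554, 0.0, -0.0]
contact_force: [-1.8, 1.7, 5.7]
width: 28.8
```

```bash
python3 - <<'E'
from h import *
plan(499.5,-372.5,85,.396)
plan(499.5,-372.5,48,.396)
E
```

```text
t 2.85 pos [ 500.3 -373.    50.2] psi -1.175 w 28.8 F [-1.8  1.7  5.7] | rows [-0.0031  0.002  -0.1394] [ 0.0000e+00 -2.0000e-04 -1.0002e+00]
t 2.85 pos [ 500.3 -373.    50.2] psi -1.175 w 28.8 F [-1.8  1.7  5.7] | rows [-0.0032  0.002   0.0086] [ 0.0000e+00 -2.0000e-04 -1.0002e+00]
```

>>> {"method": "play_rows", "body": {"increments": [[0,0,0,0,0,0,-0.1],[0,0,-0.01,0,0,0,0.2],[0,0,-0.016,0,0,0,0.3],[0,0,-0.016,0,0,-0.09,0.3],[0,0,-0.016,0,0,-0.18,0.3],[0,0,-0.016,0,0,-0.27,0.3],[0,0,-0.016,0,0,-0.36,0.3],[0,0,-0.016,0,0,-0.45,0.3],[0,0,-0.016,0,0,-0.54,0.3],[0,0,-0.016,0,0,-0.63,0.3],[0,0,-0.016,0,0,-0.72,0.3],[0,0,-0.016,0,0,-0.81,0.3],[0,0,-0.016,0,0,-0.9,0.3],[0,0,-0.016,0,0,-0.97,0.3],[0,0,-0.016,0,0,-1,0.3],[0,0,-0.016,0,0,-1,0.3]]}}

```text
t: 4.45
tool_pos: [500.3, -373.1, 53.9]
tool_rot: [0.98, 0.197, 0.0, 0.0]
contact_force: [0.4, -0.1, -0.3]
width: 55.4
```

```bash
python3 - <<'E'
from h import *
plan(499.5,-372.5,50,.396)
i=ctrl.get_image("scene")[:,:,::-1]
cv2.imwrite("pics/a2.png",cv2.resize(cv2.convertScaleAbs(i[210:330,110:260],alpha=1.6),None,fx=5,fy=5,interpolation=cv2.INTER_CUBIC))
E
```

```text
t 4.45 pos [ 500.3 -373.1   53.9] psi 0.396 w 55.4 F [ 0.4 -0.1 -0.3] | rows [-0.0021 -0.0033  0.0154] [ 0.0001 -0.0001  0.0002]
```

View pics/a2.png

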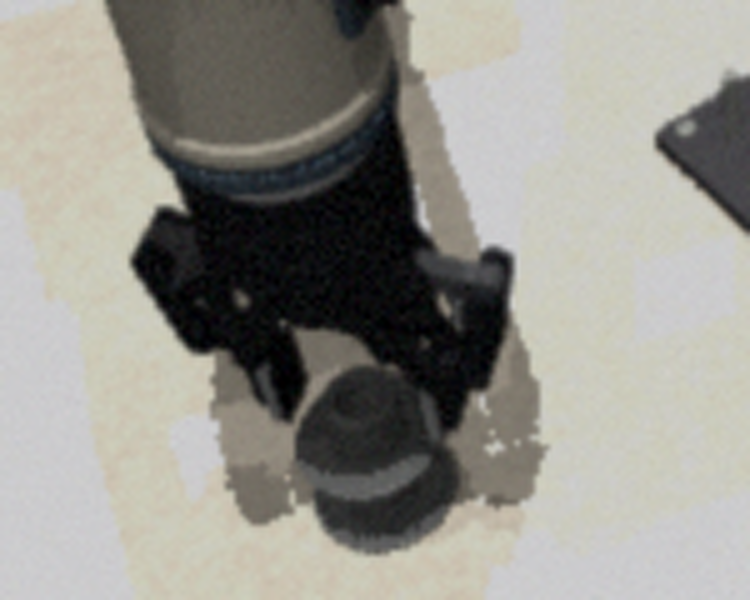

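The spool, at crop (375,450), is still upright and sits between the two fingers at (285,380) and (440,390). Now I'll close for the real grip.

>>> {"method": "play_rows", "body": {"increments": [[0,0,0.006,0,0,0,0.1],[0,0,0.006,0,0,0,-0.1],[0,0,0.006,0,0,0,-0.2],[0,0,0.006,0,0,0,-0.3],[0,0,0.006,0,0,0,-0.5],[0,0,0.006,0,0,0,-0.6],[0,0,0.006,0,0,0,-0.6],[0,0,0.006,0,0,0,-0.6]], "newtons": 35}}

```text
t: 5.3
tool_pos: [500.3, -373.1, 52.4]
tool_rot: [0.98, 0.197, 0.0, 0.0]
contact_force: [-0.2, -0.2, 2.1]
width: 28.0
```

```bash
python3 - <<'E'
from h import *
i=ctrl.get_image("scene")[:,:,::-1]
plan(500.3,-373,170,.396)
cv2.imwrite("pics/a3.png",cv2.resize(cv2.convertScaleAbs(i[210:330,110:260],alpha=1.6),None,fx=5,fy=5,interpolation=cv2.INTER_CUBIC))
E
```

```text
t 5.35 pos [ 500.3 -373.1   52.4] psi 0.396 w 28.0 F [-0.6 -1.7  2.7] | rows [ 3.000e-04 -3.000e-04 -4.704e-01] [ 0.0001 -0.     -0.0002]
```

View pics/a3.png

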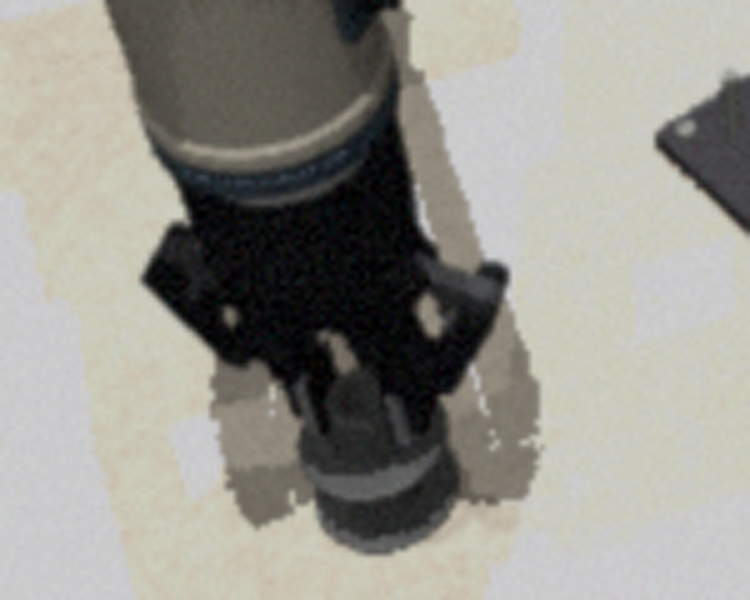

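The spool is gripped, with the flange still level at crop (375,470). The centred grip gives a top-camera offset of about (+1.0, −1.1) mm, so the seat target is about (606.6, 21.4).

>>> {"method": "play_rows", "body": {"increments": [[0,0,-0.03,0,0,0,-0.6],[0,0,-0.1,0,0,0,-0.6],[0,0,-0.2,0,0,0,-0.6],[0,0,-0.3,0,0,0,-0.6],[0,0,-0.4,0,0,0,-0.6],[0,0,-0.46,0,0,0,-0.6],[0,0,-0.49,0,0,0,-0.6],[0,0,-0.49,0,0,0,-0.6]]}}

```text
t: 6.15
tool_pos: [500.5, -373.1, 175.5]
tool_rot: [0.98, 0.197, 0.0, 0.0]
contact_force: [0.2, -0.9, -1.0]
width: 28.2
```

```bash
python3 - <<'E'
from h import *
plan(553,-176,175,.396)
plan(606.6,21.4,175,.396)
E
```

```text
t 6.15 pos [ 500.5 -373.1  175.5] psi 0.396 w 28.2 F [ 0.2 -0.9 -1. ] | rows [ 0.4977 -0.6465  0.0016] [ 0.0006 -0.0004 -0.0001]
t 6.15 pos [ 500.5 -373.1  175.5] psi 0.396 w 28.2 F [ 0.2 -0.9 -1. ] | rows [ 1.     -1.2924  0.0013] [ 0.0006 -0.0004 -0.0001]
```

>>> {"method": "play_rows", "body": {"increments": [[0.02,-0.026,0,0,0,0,-0.6],[0.06,-0.08,0,0,0,0,-0.6],[0.12,-0.155,0,0,0,0,-0.6],[0.2,-0.26,0,0,0,0,-0.6],[0.29,-0.377,0,0,0,0,-0.6],[0.38,-0.494,0,0,0,0,-0.6],[0.47,-0.61,0,0,0,0,-0.6],[0.56,-0.728,0,0,0,0,-0.6],[0.64,-0.83,0,0,0,0,-0.6],[0.7,-0.91,0,0,0,0,-0.6],[0.74,-0.96,0,0,0,0,-0.6],[0.75,-0.97,0,0,0,0,-0.6]]}}

```text
t: 7.35
tool_pos: [579.5, -74.8, 174.1]
tool_rot: [0.98, 0.198, -0.001, -0.0]
contact_force: [-0.0, 0.1, -1.3]
width: 27.9
```

```bash
python3 - <<'E'
from h import *
plan(606.6,21.4,150,.396)
E
```

```text
t 7.35 pos [579.5 -74.8 174.1] psi 0.398 w 27.9 F [-0.   0.1 -1.3] | rows [ 0.2491 -0.3125  0.0964] [-0.0005  0.0006  0.0013]
```

>>> {"method": "play_rows", "body": {"increments": [[0.03,-0.04,0.01,0,0,0,-0.6],[0.09,-0.11,0.03,0,0,0,-0.6],[0.15,-0.19,0.05,0,0,0,-0.6],[0.2,-0.25,0.07,0,0,0,-0.6],[0.235,-0.295,0.09,0,0,0,-0.6],[0.248,-0.311,0.11,0,0,0,-0.6],[0.248,-0.311,0.12,0,0,0,-0.6],[0.248,-0.311,0.12,0,0,0,-0.6],[0.248,-0.311,0.12,0,0,0,-0.6]]}}

```text
t: 8.25
tool_pos: [606.8, 17.9, 144.8]
tool_rot: [0.981, 0.196, -0.0, 0.0]
contact_force: [-0.3, 0.5, -0.7]
width: 28.0
```

```bash
python3 - <<'E'
from h import *
i=ctrl.get_image("scene")[:,:,::-1]
plan(606.6,21.4,110,.396)
cv2.imwrite("pics/a4.png",cv2.resize(cv2.convertScaleAbs(i[110:260,230:380],alpha=1.6),None,fx=4,fy=4,interpolation=cv2.INTER_CUBIC))
for z in (90,134): print(proj("scene",[606.6,21.4,z]))
print(proj("scene",[606.6,21.4,72]))
E
```

```text
t 8.3 pos [606.9  17.9 144.9] psi 0.395 w 28.7 F [-0.7 -0.5 -0.2] | rows [ 0.0041 -0.0133  0.1398] [ 0.0001 -0.     -0.0007]
[322.16069439 186.86529221]
[323.7941436  173.01089989]
[321.52293125 192.27459461]
```

View pics/a4.png

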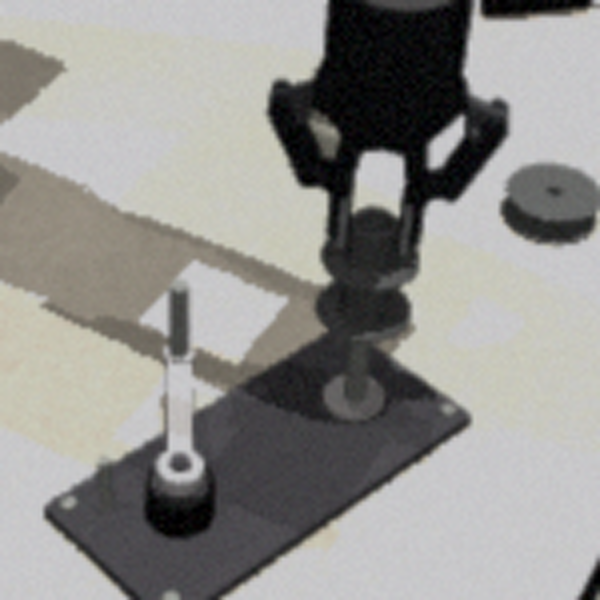

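The spool hangs level above the spindle: lower flange at crop (363,310), spindle at (357,365), shoulder at (353,400). The TCP is 3.5 mm short in y, so I'll correct that and look again before lowering.

>>> {"method": "play_rows", "body": {"increments": [[0.002,-0.007,0.02,0,0,0,-0.6],[0.004,-0.013,0.04,0,0,0,-0.6],[0.004,-0.013,0.05,0,0,0,-0.6],[0.004,-0.013,0.05,0,0,0,-0.6]]}}

```text
t: 8.7
tool_pos: [606.2, 22.1, 131.6]
tool_rot: [0.98, 0.197, -0.001, -0.0]
contact_force: [0.4, 0.4, -1.8]
width: 28.3
```

```bash
python3 - <<'E'
from h import *
i=ctrl.get_image("scene")[:,:,::-1].copy()
plan(606.6,21.4,110,.396)
s=ctrl.state(); p=s["tool_pos"]
for z in (16,72,p[2]-52.4): print(z,proj("scene",[p[0],p[1],z]))
cv2.imwrite("pics/a5.png",cv2.resize(cv2.convertScaleAbs(i[150:225,275:365],alpha=2),None,fx=8,fy=8,interpolation=cv2.INTER_CUBIC))
E
```

```text
t 8.75 pos [606.4  22.1 131.9] psi 0.396 w 28.1 F [-0.4  0.7 -0.7] | rows [-0.0004  0.0029  0.0877] [-0.0001  0.0004 -0.0001]
16 [319.70545966 208.03496713]
72 [321.58749837 192.08632455]
79.5353194609325 [321.85263564 189.83951663]
```

View pics/a5.png

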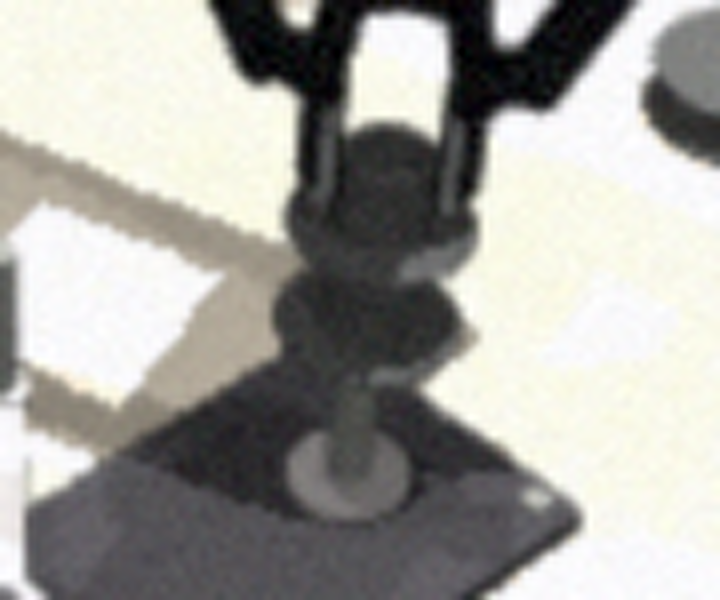

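The lower flange is centred at crop x≈367 and the shoulder at x≈349. Allowing for camera tilt, that puts the spool over the spindle to within about 0.1 px sideways. I'll lower it in stages and watch the force.

>>> {"method": "play_rows", "body": {"increments": [[-0.0004,0.002,0.015,0,0,0,-0.6],[-0.0004,0.002,0.035,0,0,0,-0.6],[-0.0004,0.002,0.055,0,0,0,-0.6],[-0.0004,0.002,0.075,0,0,0,-0.6],[-0.0004,0.002,0.088,0,0,0,-0.6],[-0.0004,0.002,0.088,0,0,0,-0.6]]}}

```text
t: 9.35
tool_pos: [606.3, 21.6, 109.6]
tool_rot: [0.98, 0.197, -0.001, -0.0]
contact_force: [0.1, 0.7, -0.3]
width: 28.1
```

```bash
python3 - <<'E'
from h import *
plan(606.6,21.4,68.4,.396)
E
```

```text
t 9.35 pos [606.3  21.6 109.6] psi 0.396 w 28.1 F [ 0.1  0.7 -0.3] | rows [0.0009 0.0011 0.1647] [-0.0003  0.0007 -0.0001]
```

Force-free, and 14 mm below the spindle tip. Continuing down.

>>> {"method": "play_rows", "body": {"increments": [[0,0.001,0.02,0,0,0,-0.6],[0,0.001,0.05,0,0,0,-0.6],[0,0.001,0.08,0,0,0,-0.6],[0,0.001,0.11,0,0,0,-0.6],[0,0.001,0.135,0,0,0,-0.6],[0,0.001,0.15,0,0,0,-0.6],[0,0.001,0.156,0,0,0,-0.6],[0,0.001,0.156,0,0,0,-0.6]]}}

```text
t: 10.15
tool_pos: [606.8, 21.4, 71.1]
tool_rot: [0.98, 0.197, -0.0, -0.0]
contact_force: [-0.3, -0.3, -1.3]
width: 28.1
```

>>> {"method": "play_rows", "body": {"increments": [[0,0,0.004,0,0,0,-0.6],[0,0,0.008,0,0,0,-0.6],[0,0,0.01,0,0,0,-0.6],[0,0,0.01,0,0,0,-0.6]]}}

```text
t: 10.55
tool_pos: [606.9, 21.4, 68.8]
tool_rot: [0.98, 0.197, 0.0, -0.0]
contact_force: [-0.6, -0.4, -1.1]
width: 27.8
```

>>> {"method": "play_rows", "body": {"increments": [[0,0,0.003,0,0,0,-0.6],[0,0,0.006,0,0,0,-0.6],[0,0,0.006,0,0,0,-0.6]]}}

```text
t: 10.85
tool_pos: [607.1, 21.2, 68.2]
tool_rot: [0.98, 0.197, 0.0, 0.0]
contact_force: [-2.5, -1.4, 8.0]
width: 27.9
```

```bash
python3 - <<'E'
from h import *
i=ctrl.get_image("scene")[:,:,::-1].copy()
plan(606.6,21.4,68.4,.396)
cv2.imwrite("pics/a6.png",cv2.resize(cv2.convertScaleAbs(i[150:225,275:365],alpha=2),None,fx=8,fy=8,interpolation=cv2.INTER_CUBIC))
E
```

```text
t 10.9 pos [607.1  21.3  68.2] psi 0.396 w 28.3 F [-2.4 -1.1  7.5] | rows [-0.0016 -0.0012 -0.0009] [ 0.0002 -0.0003 -0.0001]
```

View pics/a6.png

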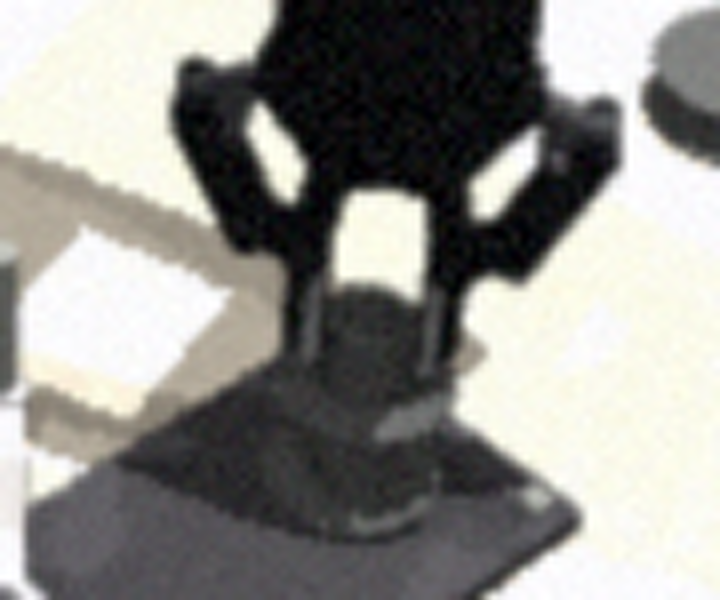

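The spool is seated: contact came at TCP z 68.2 against an expected 68.4, with 8 N upward, and the flange covers the shoulder at crop (360,490). Releasing and rising.

>>> {"method": "play_rows", "body": {"increments": [[0,0,-0.003,0,0,0,-0.3],[0,0,-0.003,0,0,0,0],[0,0,-0.003,0,0,0,0.2],[0,0,-0.003,0,0,0,0.3],[0,0,-0.003,0,0,0,0.3],[0,0,-0.03,0,0,0,0.3],[0,0,-0.09,0,0,0,0.3],[0,0,-0.19,0,0,0,0.3],[0,0,-0.3,0,0,0,0.3],[0,0,-0.36,0,0,0,0.3],[0,0,-0.38,0,0,0,0.3],[0,0,-0.38,0,0,0,0.3]]}}

```text
t: 12.1
tool_pos: [607.1, 21.4, 163.0]
tool_rot: [0.98, 0.197, 0.001, 0.0]
contact_force: [0.2, -0.9, -0.2]
width: 55.6
```

```bash
python3 - <<'E'
from h import *
i=ctrl.get_image("scene")[:,:,::-1].copy()
plan(508,-36.6,150,.559)
cv2.imwrite("pics/a7.png",cv2.resize(cv2.convertScaleAbs(i[150:250,245:365],alpha=2),None,fx=6,fy=6,interpolation=cv2.INTER_CUBIC))
E
```

```text
t 12.15 pos [606.5  21.4 162. ] psi 0.396 w 55.6 F [-0.1 -0.3 -0.9] | rows [-0.453   0.062   0.0481] [-1.000e-04  1.000e-04 -1.039e-01]
```

View pics/a7.png

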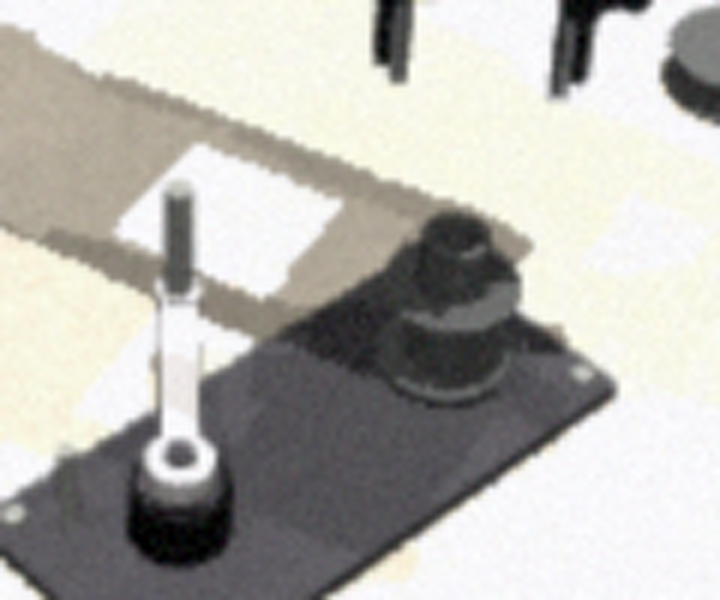

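The spool stands level on its seat at crop (450,310), with the gripper clear of it. The roller is at (178,235). Now moving over the roller.

>>> {"method": "play_rows", "body": {"increments": [[-0.03,0.004,0,0,0,-0.01,0.3],[-0.09,0.012,0.01,0,0,-0.03,0.3],[-0.17,0.023,0.02,0,0,-0.05,0.3],[-0.26,0.036,0.03,0,0,-0.07,0.3],[-0.35,0.048,0.04,0,0,-0.09,0.3],[-0.42,0.057,0.048,0,0,-0.104,0.3],[-0.453,0.062,0.048,0,0,-0.104,0.3],[-0.453,0.062,0.048,0,0,-0.104,0.3],[-0.453,0.062,0.048,0,0,-0.104,0.3],[-0.453,0.062,0.048,0,0,-0.104,0.3]]}}

```text
t: 13.15
tool_pos: [509.1, -36.3, 150.3]
tool_rot: [0.961, 0.276, 0.0, 0.0]
contact_force: [-0.1, 0.4, 0.5]
width: 55.4
```

```bash
python3 - <<'E'
from h import *
i=ctrl.get_image("scene")[:,:,::-1].copy()
plan(508,-36.6,66,.559)
cv2.imwrite("pics/a8.png",cv2.resize(cv2.convertScaleAbs(i[110:230,225:345],alpha=2),None,fx=5,fy=5,interpolation=cv2.INTER_CUBIC))
E
```

```text
t 13.2 pos [509.  -36.3 150.3] psi 0.559 w 55.3 F [-0.4  0.8 -0.3] | rows [-0.0043 -0.0012  0.3371] [ 0.0001 -0.0002  0.0003]
```

View pics/a8.png

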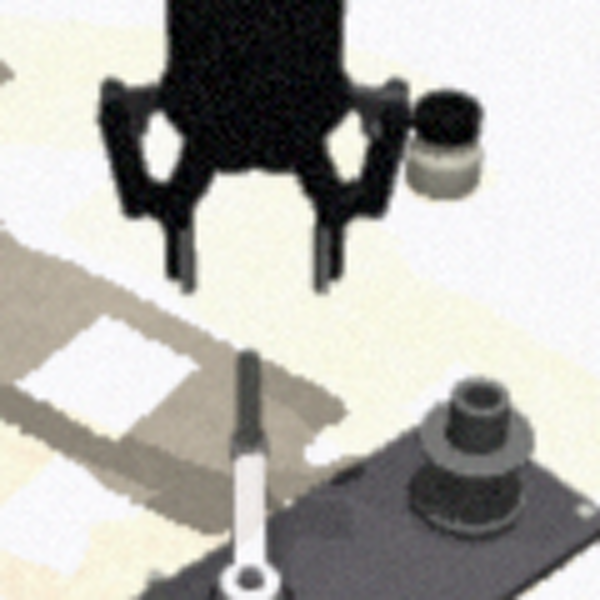

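The roller, at crop (248,400), lies midway between the fingers at (185,265) and (320,265), with the spool well clear at (475,440). Descending.

>>> {"method": "play_rows", "body": {"increments": [[-0.004,-0.001,0.03,0,0,0,0.3],[-0.004,-0.001,0.08,0,0,0,0.3],[-0.004,-0.001,0.14,0,0,0,0.3],[-0.004,-0.001,0.2,0,0,0,0.3],[-0.004,-0.001,0.26,0,0,0,0.2],[-0.004,-0.001,0.31,0,0,0,0.1],[-0.004,-0.001,0.337,0,0,0,0],[-0.004,-0.001,0.337,0,0,0,-0.1],[-0.004,-0.001,0.337,0,0,0,-0.2]], "newtons": 40}}

```text
t: 14.1
tool_pos: [507.5, -36.9, 66.1]
tool_rot: [0.961, 0.276, -0.0, -0.0]
contact_force: [-1.2, 0.3, 0.4]
width: 34.3
```

>>> {"method": "play_rows", "body": {"increments": [[0,0,0,0,0,0,-0.4],[0,0,0,0,0,0,-0.5],[0,0,0,0,0,0,-0.6],[0,0,0,0,0,0,-0.7],[0,0,0,0,0,0,-1],[0,0,0,0,0,0,-1],[0,0,0,0,0,0,-1]], "newtons": 40}}

```text
t: 14.8
tool_pos: [507.1, -37.1, 66.3]
tool_rot: [0.961, 0.276, -0.0, 0.0]
contact_force: [-3.5, -2.3, 5.6]
width: 11.1
```

```bash
python3 - <<'E'
from h import *
plan(508,-36.6,66,.559)
i=ctrl.get_image("scene")[:,:,::-1].copy()
cv2.imwrite("pics/a9.png",cv2.resize(cv2.convertScaleAbs(i[110:230,225:345],alpha=2),None,fx=5,fy=5,interpolation=cv2.INTER_CUBIC))
# arc from current command: pivot about point
piv=np.array([561.1,-121.5]); s=ctrl.state(); p0=s["tool_pos"][:2]; M=R.from_quat(s["tool_rot"])
v=p0-piv; print("rad",np.linalg.norm(v),"ang",np.arctan2(v[1],v[0]))
v=np.array([np.cos(2.13),np.sin(2.13)])*100
for a in np.arange(0,1.31,.1):
    c,sn=np.cos(a),np.sin(a); w=piv+np.array([[c,-sn],[sn,c]])@v-p0
    d=M.inv().apply([*w,0])/250; print(round(a,2),d.round(4),round(-a/(np.pi/2),4))
E
```

```text
t 14.8 pos [507.1 -37.1  66.3] psi 0.559 w 11.1 F [-3.5 -2.3  5.6] | rows [0.0042 0.0003 0.0011] [-0.      0.0003  0.0002]
rad 100.24609131908413 ang 2.1404113637760336
0.0 [ 0.0042  0.001  -0.    ] -0.0
0.1 [-0.0358  0.003   0.    ] -0.0637
0.2 [-0.0753  0.0089  0.    ] -0.1273
0.3 [-1.14e-01  1.88e-02  1.00e-04] -0.191
0.4 [-1.516e-01  3.250e-02  1.000e-04] -0.2546
0.5 [-1.876e-01  4.990e-02  1.000e-04] -0.3183
0.6 [-2.217e-01  7.080e-02  1.000e-04] -0.382
0.7 [-2.535e-01  9.500e-02  1.000e-04] -0.4456
0.8 [-2.828e-01  1.223e-01  1.000e-04] -0.5093
0.9 [-3.092e-01  1.523e-01  1.000e-04] -0.573
1.0 [-3.324e-01  1.848e-01  2.000e-04] -0.6366
1.1 [-3.523e-01  2.195e-01  2.000e-04] -0.7003
1.2 [-3.686e-01  2.560e-01  2.000e-04] -0.7639
1.3 [-3.812e-01  2.940e-01  2.000e-04] -0.8276
```

View pics/a9.png

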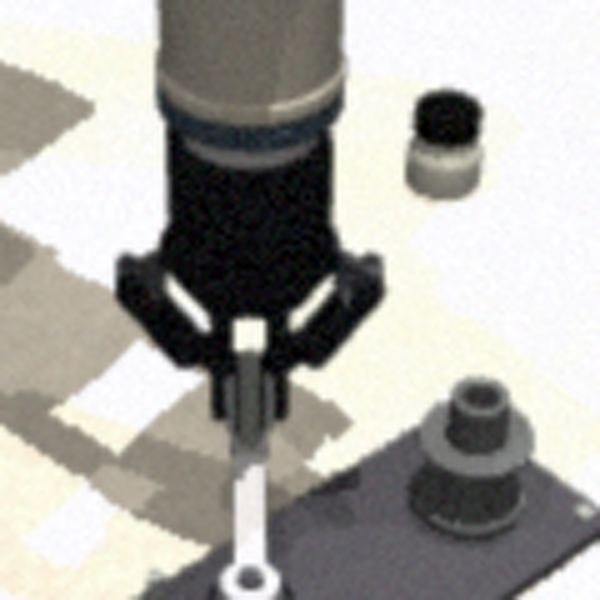

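The roller is gripped (width 11.1 mm, at crop (248,390)) at 100 mm from the pivot, as specified. Swinging about 1.0 rad along the arc.

>>> {"method": "play_rows", "body": {"increments": [[-0.018,0.001,0,0,0,-0.032,-1],[-0.036,0.003,0,0,0,-0.064,-1],[-0.056,0.006,0,0,0,-0.096,-1],[-0.075,0.009,0,0,0,-0.127,-1],[-0.095,0.014,0,0,0,-0.159,-1],[-0.114,0.019,0,0,0,-0.191,-1],[-0.133,0.025,0,0,0,-0.223,-1],[-0.152,0.032,0,0,0,-0.255,-1],[-0.17,0.041,0,0,0,-0.287,-1],[-0.188,0.05,0,0,0,-0.318,-1],[-0.205,0.06,0,0,0,-0.35,-1],[-0.222,0.071,0,0,0,-0.382,-1],[-0.238,0.083,0,0,0,-0.414,-1],[-0.254,0.095,0,0,0,-0.446,-1],[-0.268,0.108,0,0,0,-0.477,-1],[-0.283,0.122,0,0,0,-0.509,-1],[-0.296,0.137,0,0,0,-0.541,-1],[-0.309,0.152,0,0,0,-0.573,-1],[-0.321,0.168,0,0,0,-0.605,-1],[-0.332,0.185,0,0,0,-0.637,-1]]}}

```text
t: 16.85
tool_pos: [460.6, -119.3, 66.2]
tool_rot: [0.71, 0.704, -0.0, -0.001]
contact_force: [-3.8, 6.1, 9.5]
width: 10.9
```

```bash
cat >> h.py <<'E'
def arc(angs,rad=100):
    piv=np.array([561.1,-121.5]); s=ctrl.state(); p0=s["tool_pos"][:2]; M=R.from_quat(s["tool_rot"]); X=M.as_matrix()[:,0]
    v=p0-piv; th=np.arctan2(v[1],v[0])%(2*np.pi)
    u=np.array([-v[1],v[0]])/np.linalg.norm(v); F=s["contact_force"][:2]
    print("t",s["t"],"rad",np.linalg.norm(v).round(2),"joint",(th-2.13).round(4),"psi",np.arctan2(X[1],X[0]).round(3),"w",s["width"].round(1),"F",s["contact_force"].round(1),"Ftan",(F@u).round(1),"Frad",(F@v/100).round(1),"z",s["tool_pos"][2].round(1))
    for a in angs:
        w=piv+rad*np.array([np.cos(2.13+a),np.sin(2.13+a)])-p0
        print(a,(M.inv().apply([*w,0])/250).round(4))
E
python3 - <<'E'
from h import *
arc([1.0,1.05,1.1,1.15,1.2,1.25,1.3])
E
```

```text
Traceback (most recent call last):
  File "h.py", line 30, in arc
    print("t",s["t"],"rad",np.linalg.norm(v).round(2),"joint",(th-2.13).round(4),"psi",np.arctan2(X[1],X[0]).round(3),"w",s["width"].round(1),"F",s["contact_force"].round(1),"Ftan",(F@u).round(1),"Frad",(F@v/100).round(1),"z",s["tool_pos"][2].round(1))
                                                                                                                          ^^^^^^^^^^^^^^^^
AttributeError: 'float' object has no attribute 'round'
```

```bash
sed -i 's/s\["width"\].round(1)/round(float(s["width"]),1)/' h.py; python3 - <<'E'
from h import *
arc([1.0,1.05,1.1,1.15,1.2,1.25,1.3])
E
```

```text
t 16.85 rad 100.52 joint 0.9902 psi 1.561 w 10.9 F [-3.8  6.1  9.5] Ftan -6.0 Frad 4.0 z 66.2
1.0 [-0.004   0.0021 -0.    ]
1.05 [-0.0239  0.0025 -0.    ]
1.1 [-0.0439  0.004  -0.0001]
1.15 [-0.0637  0.0064 -0.0001]
1.2 [-0.0834  0.0099 -0.0002]
1.25 [-0.1029  0.0143 -0.0002]
1.3 [-0.1222  0.0197 -0.0002]
```

>>> {"method": "play_rows", "body": {"increments": [[-0.012,0.001,0,0,0,-0.02,-1],[-0.024,0.001,0,0,0,-0.04,-1],[-0.036,0.002,0,0,0,-0.06,-1],[-0.048,0.003,0,0,0,-0.08,-1],[-0.06,0.004,0,0,0,-0.1,-1],[-0.068,0.006,0,0,0,-0.115,-1],[-0.068,0.006,0,0,0,-0.115,-1]]}}

```text
t: 17.55
tool_pos: [461.8, -136.4, 66.1]
tool_rot: [0.645, 0.764, -0.0, -0.001]
contact_force: [-4.8, 6.0, 9.1]
width: 11.0
```

```bash
python3 - <<'E'
from h import *
arc([1.15,1.2,1.25,1.3])
E
```

```text
t 17.55 rad 100.45 joint 1.1602 psi 1.74 w 11.0 F [-4.8  6.   9.1] Ftan -6.6 Frad 3.9 z 66.1
1.15 [0.004  0.0019 0.    ]
1.2 [-0.016   0.0018 -0.    ]
1.25 [-0.0359  0.0027 -0.0001]
1.3 [-0.0559  0.0045 -0.0001]
```

Now small steps until the tangential force rises sharply, which marks the stop.

>>> {"method": "play_rows", "body": {"increments": [[-0.006,0,0,0,0,-0.01,-1],[-0.012,0.001,0,0,0,-0.02,-1],[-0.012,0.001,0,0,0,-0.02,-1],[-0.012,0.001,0,0,0,-0.02,-1]]}}

```text
t: 17.95
tool_pos: [462.3, -139.1, 66.1]
tool_rot: [0.633, 0.774, -0.0, -0.002]
contact_force: [-5.9, 6.2, 10.8]
width: 10.5
```

```bash
python3 - <<'E'
from h import *
arc([1.2,1.22])
E
```

```text
t 17.95 rad 100.39 joint 1.188 psi 1.771 w 10.5 F [-5.9  6.2 10.8] Ftan -7.1 Frad 4.7 z 66.1
1.2 [-0.0048  0.0015 -0.    ]
1.22 [-0.0128  0.0015 -0.    ]
```

>>> {"method": "play_rows", "body": {"increments": [[-0.004,0,0,0,0,0,-1],[-0.008,0.001,0,0,0,0,-1],[-0.008,0.001,0,0,0,0,-1],[-0.008,0.001,0,0,0,0,-1]]}}

```text
t: 18.35
tool_pos: [462.4, -140.1, 66.0]
tool_rot: [0.633, 0.774, 0.0, -0.002]
contact_force: [-5.8, 12.6, 12.6]
width: 10.9
```

```bash
python3 - <<'E'
from h import *
arc([1.2,1.22])
E
```

```text
t 18.35 rad 100.45 joint 1.1979 psi 1.771 w 10.9 F [-5.8 12.6 12.6] Ftan -13.5 Frad 3.4 z 66.0
1.2 [-0.0009  0.0018 -0.    ]
1.22 [-0.0089  0.0018 -0.    ]
```

>>> {"method": "play_rows", "body": {"increments": [[-0.003,0,0,0,0,0,-1],[-0.004,0,0,0,0,0,-1],[-0.004,0,0,0,0,0,-1],[-0.004,0,0,0,0,0,-1],[-0.004,0,0,0,0,0,-1],[-0.004,0,0,0,0,0,-1],[-0.004,0,0,0,0,0,-1],[-0.004,0,0,0,0,0,-1]], "newtons": 50}}

```text
t: 19.15
tool_pos: [462.4, -140.4, 66.0]
tool_rot: [0.633, 0.774, 0.0, -0.003]
contact_force: [-7.0, 16.4, 13.5]
width: 10.7
```

```bash
python3 - <<'E'
from h import *
arc([])
a=ctrl.get_image("scene")[:,:,::-1];b=ctrl.get_image("top")[:,:,::-1]
f=lambda i,x,y,w,h,k:cv2.resize(cv2.convertScaleAbs(i[y:y+h,x:x+w],alpha=1.9),None,fx=k,fy=k,interpolation=cv2.INTER_CUBIC)
cv2.imwrite("pics/b1.png",f(a,170,100,220,160,3.5)); cv2.imwrite("pics/b2.png",f(b,100,150,260,180,3))
arc([])
E
```

```text
t 19.15 rad 100.5 joint 1.2012 psi 1.77 w 10.7 F [-7.  16.4 13.5] Ftan -17.4 Frad 3.8 z 66.0
t 19.25 rad 100.51 joint 1.2013 psi 1.77 w 11.0 F [-6.4 16.1 14.5] Ftan -17.1 Frad 3.3 z 66.0
```

View pics/b1.png

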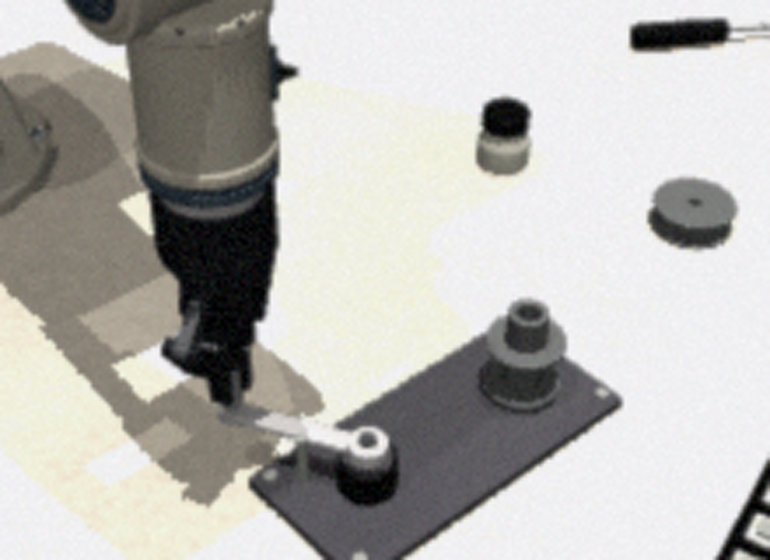

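View pics/b2.png

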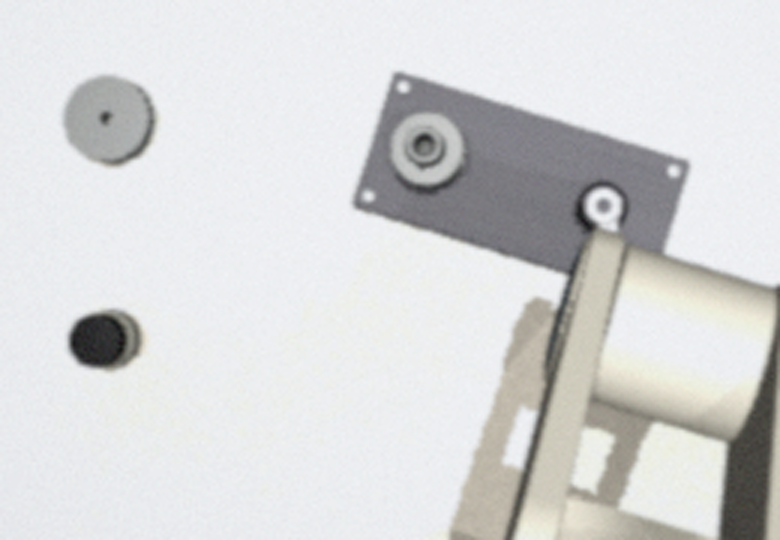

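In the scene crop the arm lies against the stop pin at about (303,450), the fingers hold the roller at (230,395), and the spool sits level on its seat at (525,355). In the top crop the spindle tip shows inside the spool bore at (424,146). The reel and jar are where they were. Handing in.

```bash
python3 - <<'E'
from h import *
print(ctrl.sign_off())
arc([])
E
```

```text
the job is handed in; nothing more can be done
None
the job is handed in; nothing more can be done
```

The spool is on its spindle and released, and the tension arm is held at its stop with the roller still in the gripper. I handed the job in at about 19.3 s of the 58 s allowed; sign-off reports no verdict.

- **Spool:** I gripped it by the collar and lowered it with no sign of snagging. Contact came at a tool height of 68.2 mm, against 68.4 mm expected, with about 8 N upward. After release, both cameras showed it level on its seat.
- **Tension arm:** I swung it counter-clockwise by the roller. The estimated joint angle is 1.201 rad, against 1.2 at the stop. The tangential force rose from about 7 N to 17 N as it met the stop, and the scene camera shows the arm against the stop pin.
- **Bystanders:** the flat reel and the jar look untouched.

**Disagreements:**
- The two cameras differed by about 4 mm on positions. I settled this by centring the gripper on the collar in two directions.
- The wrist also showed an upward force of about 14 N while holding the roller. I did not find the cause, but it is well below the limits.

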